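Refit a stove valve knob and hold it pressed

ROBOT

A 7-joint arm with a two-finger parallel gripper is mounted at the origin on the work surface. World frame = base frame: x ahead of the robot, y to its left, z up, the work surface at z = 0. Lengths are in m, angles in rad, forces in N, time in s.
With the tool pointing down it reaches from about 0.425 to 0.925 m from the base axis. Payload 6.8 kg.
Tool frame: the origin (TCP) lies on the centre line of the jaws, within the pads' length; the fingertips stand bot.tip_reach ahead of it and the grasp point (between the pads) lies 3 mm ahead of it (bot.tip_reach is the distance from the TCP to the fingertips, in m); z points along the fingers, y is the line along which they close (so a half turn about z gives the same grasp; the last joint's range is limited). The gripper opens to 85 mm and grips with 20 to 120 N. Pads are 22 mm wide; open, the fingers measure 114 mm over their backs; the gripper's body (76 mm by 85 mm) begins 54 mm behind the grasp point. The pads swing forward as they close: fully open they stand 13 mm farther back than shut.
Start: joints at [0.997, 0.477, 0.022, 1.555, -0.011, 1.109, -0.083], TCP at [0.303, -0.603, 0.253] pointing down, gripper open.
Joint ranges: [-2.96, 2.96], [-0.34, 2.1], [-1.41, 1.46], [0.24, 2.44], [-1.37, 4.51], [0.17, 1.92], [-2.96, 2.96]. Speed limits (rad/s): [2.39, 2.39, 3.14, 3.14, 3.14, 3.14, 3.14].

INTERFACE

Orientations are given as a unit quaternion [w, x, y, z].
In Python, from station import bot gives the robot as it stands.
- The arm moves only by the tool jog_arm, never from a script. Its argument "deltas" is a list of rows, each a list of 7 numbers: the shift along the world's x, y, z in m, then the turn, a rotation vector about the world's x, y, z in rad, then the opening, from 0 (shut) to 1 (fully open). In form: [[x, y, z, rx, ry, rz, grip], ...]. A call has 1 to 10 rows; each row shifts and turns the commanded pose from where the row before left it; what a row does not reach is not made up. A row lasts 1/10 s, in which the tool goes at most 50 mm and 8.59 degrees, less where a joint would pass 70% of its speed; a pose out of reach is approached as far as the arm can. A call with a gripper value outside its range is refused whole. The fingers move at their own pace and stop on an object; "newtons" is the grip in N (left out, the last holds). Time passes only in rows, so rows that do not move let the fingers close. It gives the time, the measured TCP pose, the force, the opening and the grip force at its end, in the units of the state.
- bot.get_obs(): the state, without advancing time (a new reading comes with each control period).
- bot.read_camera(name): name is "side" or "top" or "wrist"; returns a dict with "img" (420x560x3 uint8, red, green, blue), "K" (3x3 intrinsics, pixels), "eye" and "attitude" of the camera in the world. Camera axes: x right, y down, z forward; pixel columns grow to the right and rows downward; lengths in m; the calibration is good to about 2 mm. A picture is of the moment at which its call begins. There is no depth.
- bot.hand_in(): hands the job in; it is judged then, once.
The state is a dict: "t": time; "q": joint angles; "joint_vel": joint speeds; "joint_torque": joint torques, N m; "eef_pos": TCP position; "tool_rot": TCP orientation; "contact_force": force on the tool from outside, world axes, zero at the start; "torque": the same for the moment, N m; "gripper_width": opening from 0.0 (shut) to 1.0 (fully open); "grasp_force": force on a finger pad.
Only numpy, scipy, OpenCV 4.12 (cv2) and the standard library are available. Lean on these libraries where they do the work, as an engineer would, in place of code of your own. Each camera call takes 0.05 s, during which the arm holds its last target. There are 200 camera calls.

TASK

Pick up the loose bar-grip knob from the bench, turn it so that its bore matches the D-shaped spindle of the bare gas valve, and push it fully home on the spindle. Then keep pressing the knob down against the valve's spring, well past half of its travel as for lighting a burner, and finish while still holding the knob pressed down: do not let go. Leave the other valve with its fitted knob, the bowl, the tape measure and the hammer alone.

Things in the scene. Friction and masses are not known exactly. Their poses are not given: they have to be found in the camera images.
- knob: loose grey plastic stove knob standing on the bench, 46 mm high, about 60 g. Round skirt 48 mm in diameter, height 0 to 20 mm; on it a bar grip 14 mm wide (along y), height 20 to 46 mm, lying along x from a blunt end at -16 mm to a pointed nose at +30 mm (sides parallel up to +16 mm), thin white line on top of the nose half. Origin: centre of its underside, z up, x towards the nose.
- knob_bore (a point): centre of the mouth of the knob's D-shaped bore, in the middle of its underside (same point and axes as knob). Blind bore, open downward, 16 mm deep, 18 mm in diameter, its flat 3.5 mm from the axis on the nose side (+x).
- spindle_tip (a point): top centre of the bare valve's upright brass D-spindle, 94 mm above the bench, going down with it. Spindle 16 mm in diameter, flat 2.5 mm from the axis on this point's +x side; 30 mm proud of the nut; the top 2 mm taper inward by 1.5 mm. It does not turn. z up. With the knob fully home, its underside is 16 mm below this point and its nose points along this +x.
- spindle (a joint): how far the bare valve's spindle is pressed down, 0 (up) to 0.008 m (stop). A spring pushes it up: 3 N at the start of travel, 7 N at the stop. It can go down also under a knob that is not on properly.
- valve: body of the bare valve on the gas bar: aluminium disc 60 mm in diameter and 8 mm high with a nut 29 mm in diameter up to height 14 mm, and at its rim a raised lug (16 x 7 x 10 mm, centre 40 mm from the axis) on its +x side, the side of the spindle's flat. Origin: centre of its underside, 50 mm above the bench.
- gas_bar: grey square bar fixed on the bench that carries the two valves side by side, 120 mm apart (60 mm to either side of its middle), in either order: 70 x 250 x 50 mm (x, y, z). Origin: centre of its underside.
- fitted_knob (a joint): how far the knob of the other valve is pressed, 0 to 0.008 m; it is to stay at 0 (leave it alone).
- fitted_knob_top (a point): top centre of the knob already fitted on the other valve, 124 mm above the bench; same outer shape as the loose knob, x along its nose.
- bowl: terracotta bowl, rim 110 mm in diameter, 85 mm high, standing on the bench; leave alone. Origin: centre of its underside.
- tape: tape measure with black case, 72 x 40 x 66 mm, standing on the bench; leave alone. Origin: centre of its underside.
- hammer: hammer 260 mm long lying on the bench, wooden handle to its -x, steel head 78 mm across; leave alone. Origin: middle of its length, on the bench.

How it is judged:
On the way, in this order (a step that is already met when the one before it is completed fails the run):
1. the knob is lifted clear of the bench (underside above 30 mm) (height (world z) of knob above 0.03 m), for 0.1 s.
2. the knob is fully on the spindle (z of knob in the frame of spindle_tip below -0.0135 m and horizontal distance between knob and spindle_tip below 0.0035 m), for 0.2 s.
At the end, for the whole second after the job is handed in: The knob is fully home on the D spindle (underside at least 13.5 mm below the spindle's top, axes within 3.5 mm, flats within 0.3 rad, tilt under 0.12 rad), the spindle is pressed down more than 4 mm of its 8 mm, and the fingers are still pressing or gripping the knob with more than 2 N (all of step 2 and angle between the x axis of knob and the x axis of spindle_tip, either way round below 0.3 rad and angle between knob's own z axis and vertical below 0.12 rad and value of joint spindle above 0.004 m and contact force between knob and the fingers above 2 N); the arm keeps its last pose, push and grip.
It fails at once if the other valve's fitted knob is pressed (more than 3 mm) (value of joint fitted_knob above 0.003 m).
It fails at once if the bowl, tape measure or hammer is moved more than 30 mm (distance of any of bowl, tape, hammer from where it was at the start of the episode above 0.03 m).
It also fails if it takes over 35 s, if anything falls off the work surface, if the arm or the gripper's body presses on something with over 40 N, if the wrist force passes 120 N, or if a joint passes its speed limit or range.

## Working session

There is one attempt and no reset: what is moved stays moved. The work goes in short steps, Python scripts to look and compute and a tool call to move; the robot and the scene stay as the last step left them, time stands still between calls to the robot, and variables do not carry over. Pictures are saved under pics/ and viewed, at most 10 in all, crops included, and the job is handed in when it is done.

Besides the shell and the picture viewer there is one more tool, called as name(argument=value, ...), one argument or row to a line, values as JSON. jog_arm: Moves the arm, as the interface text tells. Its arguments: {"type":"object","properties":{"deltas":{"type":"array"},"newtons":{"type":"number"}},"required":["deltas"]}

```bash
mkdir -p pics
cat > h.py <<'E'
import numpy as np, cv2, json
from station import bot
from scipy.spatial.transform import Rotation as R
def snap(n,f):
    c=bot.read_camera(n); cv2.imwrite(f'pics/{f}.png',cv2.cvtColor(c['img'],cv2.COLOR_RGB2BGR))
    np.savez(f'pics/{f}.npz',**{k:np.array(c[k]) for k in('K','eye','attitude')}); return c
def rot(a):
    a=np.array(a,float)
    return a if a.shape==(3,3) else R.from_quat(np.r_[a[1:],a[0]]).as_matrix()
def ray(f,uv,z):
    c=np.load(f'pics/{f}.npz'); d=rot(c['attitude'])@np.linalg.inv(c['K'])@np.r_[uv,1.]
    return c['eye']+d*(z-c['eye'][2])/d[2]
def proj(f,p):
    c=np.load(f'pics/{f}.npz'); v=c['K']@rot(c['attitude']).T@(np.array(p)-c['eye']); return v[:2]/v[2]
E
python3 - <<'E'
from h import *
a=snap('top','top0');b=snap('side','side0')
print(a['eye'],a['attitude'],a['K'],b['eye'],b['attitude']);print(bot.tip_reach,bot.get_obs())
im=np.vstack([cv2.imread('pics/top0.png'),cv2.imread('pics/side0.png')])
E
```

```text
[0.53482825 0.04983892 1.11472344] [ 0.02675638 -0.69824649  0.71486665 -0.02648792] [[509.09671886   0.         274.23380657]
 [  0.         509.09671886 205.79364164]
 [  0.           0.           1.        ]] [ 0.22021079 -0.43420506  0.61002634] [-0.406461    0.84881057 -0.3087551   0.13776921]
0.022 {'t': 0.1, 'q': array([ 0.99687939,  0.47775271,  0.02234626,  1.5563279 , -0.01152352,
        1.10933426, -0.08307601]), 'joint_vel': array([-6.49994635e-04, -1.42610441e-03,  1.00545386e-03, -2.84435417e-03,
       -1.00090039e-03,  5.16212285e-05,  5.25198965e-05]), 'joint_torque': array([ 4.65937032e-03, -5.97759461e+01,  1.61352005e+00, -2.81953132e+01,
        1.28449907e-02,  5.03079951e-03, -1.08353539e-07]), 'eef_pos': array([ 0.3029506 , -0.60263861,  0.25240975]), 'tool_rot': array([-8.10566308e-04,  9.72995334e-01,  2.30823228e-01, -2.46267158e-04]), 'contact_force': array([-0.15242053,  0.16314785, -0.39209618]), 'torque': array([-0.01982778,  0.02063955,  0.00982196]), 'grasp_force': 0.0, 'gripper_width': 0.9996147906448095}
```

View pics/top0.png

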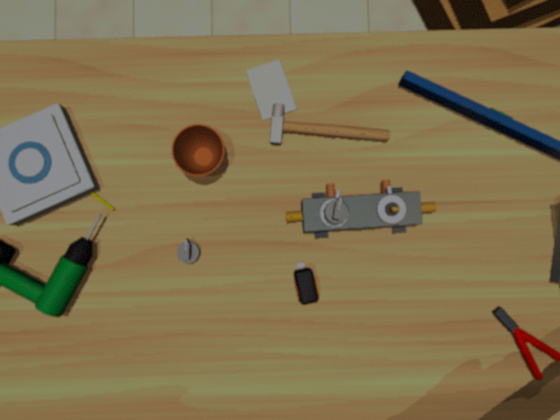

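View pics/side0.png

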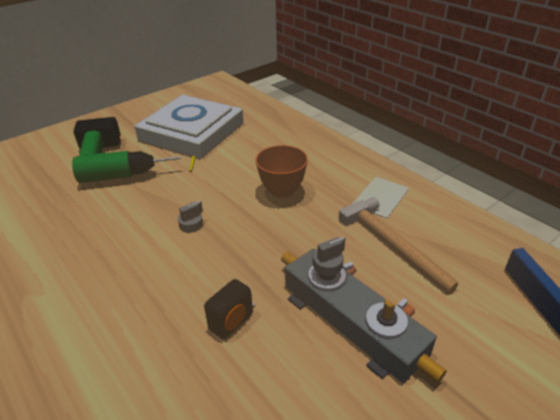

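The top view shows the knob at about (188,252), the fitted knob at (336,210), the bare spindle at (393,209) and the bowl at (199,151). In the side view the knob is at (191,216) and the bare spindle at (389,308). Next I'll enlarge the knob and the bare valve.

Run:
```python
from h import *
def crop(f,u,v,s=8,w=50,h=37):
    im=cv2.imread(f'pics/{f}.png')[v-h//2:v-h//2+h,u-w//2:u-w//2+w]
    im=cv2.convertScaleAbs(im,alpha=1.3,beta=15)
    im=cv2.resize(im,None,fx=s,fy=s,interpolation=cv2.INTER_CUBIC)
    for k in range(0,w,10):
        cv2.line(im,(k*s,0),(k*s,5),(255,255,255),1);cv2.putText(im,str(u-w//2+k),(k*s,15),0,.35,(255,255,255),1)
    for k in range(0,h,10):
        cv2.line(im,(0,k*s),(5,k*s),(255,255,255),1);cv2.putText(im,str(v-h//2+k),(6,k*s+4),0,.35,(255,255,255),1)
    return im
A=np.hstack([crop('top0',188,252),crop('top0',393,205)])
B=np.hstack([crop('side0',191,216),crop('side0',392,312)])
cv2.imwrite('pics/c1.png',np.vstack([A,B]))
```

```text
(no output)
```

View pics/c1.png

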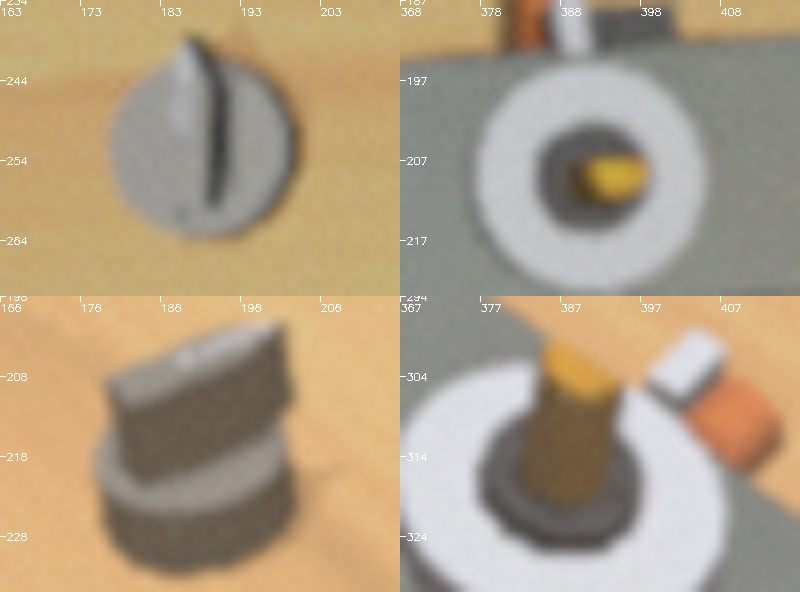

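The crops show these points (u, v):

| View | Feature | Pixel position |
|---|---|---|
| Top | Knob skirt centre | about (188.4, 252.4) |
| Top | Knob nose tip | (186.8, 238.8) |
| Top | Bare disc centre | (391.8, 208.9) |
| Top | Lug | (389.6, 190) |
| Side | Spindle top centre | about (389.6, 303.5) |

I'll turn these into positions and check them with model overlays.

```bash
cat > fit.py <<'E'
from h import *
t=np.linspace(0,2*np.pi,49)
circ=lambda r,z:np.c_[r*np.cos(t),r*np.sin(t),0*t+z]
bar=lambda z:np.array([[-16,-7,z],[16,-7,z],[30,0,z],[16,7,z],[-16,7,z],[-16,-7,z]],float)
KN=[circ(24,0),circ(24,20),bar(46)]
VA=[circ(30,8),circ(14.5,14),circ(8,44),np.array([[36.5,-8,10],[43.5,-8,10],[43.5,8,10],[36.5,8,10],[36.5,-8,10]],float)]
def ov(f,u,v,model,xy,yaw,z0,s=8,w=50,h=37):
    im=cv2.imread(f'pics/{f}.png')[v-h//2:v-h//2+h,u-w//2:u-w//2+w]
    im=cv2.resize(cv2.convertScaleAbs(im,alpha=1.3,beta=15),None,fx=s,fy=s,interpolation=cv2.INTER_CUBIC)
    for P in model:
        W=P/1000@R.from_euler('z',yaw).as_matrix().T+[xy[0],xy[1],z0]
        px=np.array([proj(f,p) for p in W]); px=((px-[u-w//2,v-h//2]+.5)*s).astype(int)
        cv2.polylines(im,[px],False,(0,0,255),1)
    return im
E
python3 - <<'E'
from fit import *
k=ray('top0',(188.4,252.4),.02);n=ray('top0',(186.8,238.8),.046)
v=ray('top0',(391.8,208.9),.058);l=ray('top0',(389.6,190.1),.060)
v2=ray('side0',(389.8,303.2),.094);v3=ray('top0',(394.9,209),.094)
f=ray('top0',(336,211),.058)
ky=np.arctan2(*(n-k)[1::-1]);vy=np.arctan2(*(l-v)[1::-1])
e1,e2=ray('top0',(303,233),.05),ray('top0',(422,227),.05)
print(k,n,ky,v,l,vy,v2,v3,f,np.hypot(*(n-k)[:2]),np.hypot(*(l-v)[:2]), (e2-e1)[:2], np.hypot(*(e2-e1)[:2]))
print('perp of valve line',(v-f)[:2], np.linalg.norm((v-f)[:2]))
A=np.hstack([ov('top0',188,252,KN,k,ky,0),ov('top0',393,205,VA,v,vy,.05)])
B=np.hstack([ov('side0',191,216,KN,k,ky,0),ov('side0',392,312,VA,v,vy,.05)])
cv2.imwrite('pics/c2.png',np.vstack([A,B]))
E
```

```text
[0.52167605 0.23544762 0.02      ] [0.55045047 0.23408565 0.046     ] -0.047297459376891754 [ 0.60232613 -0.1950168   0.058     ] [ 0.64151208 -0.19157794  0.06      ] 0.08753309862718561 [ 0.60090569 -0.19644065  0.094     ] [ 0.5996787  -0.19289163  0.094     ] [ 0.60068461 -0.07885907  0.058     ] 0.0288066368618677 0.039336557024543556 [ 0.00667628 -0.24897165] 0.249061145610488
perp of valve line [ 0.00164152 -0.11615773] 0.11616932696841432
```

View pics/c2.png

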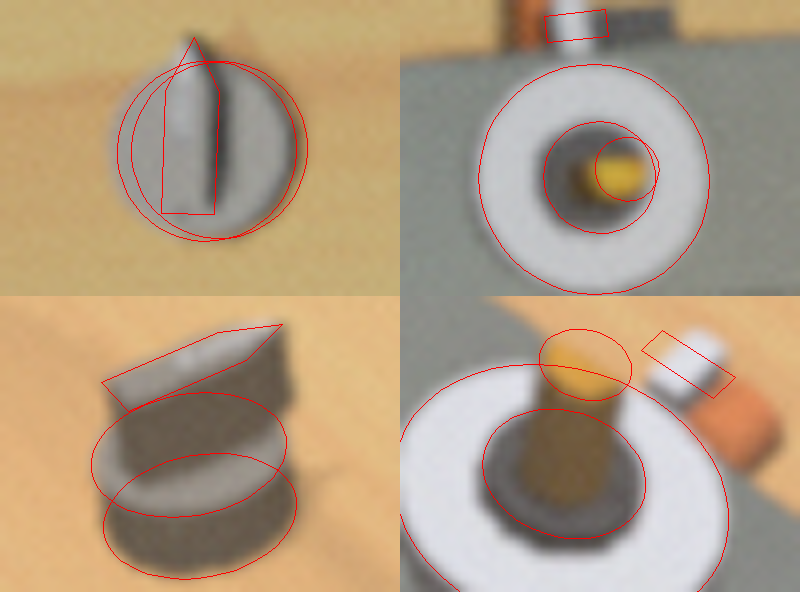

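The knob overlay fits to about 1.5 mm, and the lug lies radially, matching the model with a yaw near 0.09. My estimates are knob at about (0.522, 0.237) with yaw about -0.03, and spindle at about (0.602, -0.195). I'll move above the knob and refine with the wrist camera.

jog_arm(
  deltas=[
    [0.036,0.04,0,0,0,-0.05,1],
    [0.036,0.04,0,0,0,-0.05,1],
    [0.036,0.04,0,0,0,-0.05,1],
    [0.036,0.04,0,0,0,-0.05,1],
    [0.036,0.04,0,0,0,-0.05,1],
    [0.037,0.04,0,0,0,-0.05,1],
    [0,0.04,0,0,0,-0.05,1],
    [0,0.04,0,0,0,-0.05,1],
    [0,0.04,0,0,0,-0.05,1],
    [0,0.04,0,0,0,-0.05,1],
  ],
  newtons=60,
)

```text
t: 1.1
eef_pos: [0.504, -0.2188, 0.2529]
tool_rot: [-0.0, 1.0, -0.018, -0.0]
contact_force: [-0.2, 0.6, 0.8]
gripper_width: 0.998
grasp_force: 0.0
```

jog_arm(
  deltas=[
    [0,0.04,0,0,0,0,1],
    [0,0.04,0,0,0,0,1],
    [0,0.04,0,0,0,0,1],
    [0,0.04,0,0,0,0,1],
    [0,0.04,0,0,0,0,1],
    [0,0.04,0,0,0,0,1],
    [0,0.04,0,0,0,0,1],
    [0,0.04,0,0,0,0,1],
    [0,0.04,0,0,0,0,1],
    [0,0.04,0,0,0,0,1],
  ],
)

```text
t: 2.1
eef_pos: [0.5039, 0.1808, 0.2531]
tool_rot: [0.0, 1.0, -0.017, -0.0]
contact_force: [0.4, 0.6, -0.9]
gripper_width: 0.999
grasp_force: 0.0
```

jog_arm(
  deltas=[
    [0,0.03,0,0,0,0,1],
    [0,0.025,0,0,0,0,1],
    [0,0,0,0,0,0,1],
    [0,0,0,0,0,0,1],
  ],
)

```text
t: 2.5
eef_pos: [0.504, 0.2343, 0.2528]
tool_rot: [0.0, 1.0, -0.017, -0.0]
contact_force: [-0.1, 0.0, -0.2]
gripper_width: 0.995
grasp_force: 0.0
```

Run:
```python
from h import *
w=snap('wrist','w0');print(bot.get_obs()['eef_pos'],w['eye'],w['attitude'],proj('w0',(.522,.2367,.0)),proj('w0',(.552,.2358,.046)))
im=cv2.imread('pics/w0.png');cv2.imwrite('pics/w0.png',cv2.convertScaleAbs(im,alpha=1.3,beta=10))
```

```text
[0.50434729 0.23332457 0.25288974] [0.5787445  0.23245604 0.37283985] [-0.10428251 -0.68713163  0.71101652  0.10691485] [277.55358615 158.58259284] [277.09624581 135.53038646]
```

View pics/w0.png

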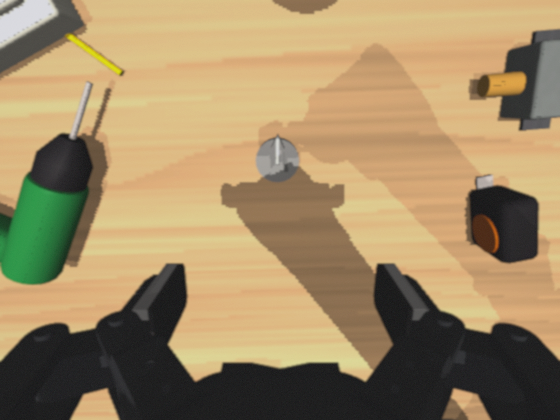

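The wrist view shows the knob at (278,158) with its nose tip at (277,135), within a pixel of the prediction, so the pose is confirmed. I'll descend and grip.

jog_arm(
  deltas=[
    [0.009,0.0015,-0.04,0,0,0,1],
    [0.009,0.0015,-0.04,0,0,0,1],
    [0,0,-0.04,0,0,0,1],
    [0,0,-0.04,0,0,0,1],
    [0,0,-0.025,0,0,0,0.6],
    [0,0,-0.015,0,0,0,0.4],
    [0,0,-0.005,0,0,0,0.3],
    [0,0,0,0,0,0,0.3],
  ],
)

```text
t: 3.35
eef_pos: [0.5228, 0.2369, 0.0485]
tool_rot: [0.0, 1.0, -0.018, 0.0]
contact_force: [0.5, 0.5, 0.7]
gripper_width: 0.33
grasp_force: 0.0
```

jog_arm(
  deltas=[
    [0,0,0,0,0,0,0],
    [0,0,0,0,0,0,0],
    [0,0,0,0,0,0,0],
    [0,0,0,0,0,0,0],
    [0,0,0,0,0,0,0],
  ],
)

```text
t: 3.85
eef_pos: [0.5233, 0.2378, 0.0496]
tool_rot: [-0.0, 1.0, -0.017, 0.001]
contact_force: [-0.4, -1.7, 6.7]
gripper_width: 0.143
grasp_force: 62.7
```

Gripped, with the fingertips just on the skirt. I'll lift and carry the knob towards the bare valve, passing well above the fitted knob.

jog_arm(
  deltas=[
    [0,0,0.02,0,0,0,0],
    [0,0,0.04,0,0,0,0],
    [0,0,0.045,0,0,0,0],
    [0,0,0.045,0,0,0,0],
    [0,0,0.03,0,0,0,0],
    [0.01,-0.03,0,0,0,0.02,0],
    [0.01,-0.04,0,0,0,0.02,0],
    [0.01,-0.04,0,0,0,0.02,0],
    [0.01,-0.04,0,0,0,0.02,0],
    [0.01,-0.04,0,0,0,0.02,0],
  ],
)

```text
t: 4.85
eef_pos: [0.5724, 0.0459, 0.2287]
tool_rot: [0.0, 0.999, 0.034, 0.0]
contact_force: [0.8, 0.8, 0.2]
gripper_width: 0.145
grasp_force: 61.7
```

jog_arm(
  deltas=[
    [0.01,-0.04,0,0,0,0.01,0],
    [0.01,-0.04,0,0,0,0,0],
    [0.009,-0.04,0,0,0,0,0],
    [0,-0.04,0,0,0,0,0],
    [0,-0.04,0,0,0,0,0],
    [0,-0.03,0,0,0,0,0],
    [0,-0.012,0,0,0,0,0],
    [0,0,0,0,0,0,0],
    [0,0,0,0,0,0,0],
  ],
)

```text
t: 5.75
eef_pos: [0.6016, -0.1925, 0.2283]
tool_rot: [-0.001, 0.999, 0.039, 0.0]
contact_force: [-0.2, 0.5, -0.5]
gripper_width: 0.149
grasp_force: 61.6
```

Run:
```python
from fit import *
s=snap('side','s1');w=snap('wrist','w1');o=bot.get_obs();print(o['eef_pos'],o['tool_rot'],o['contact_force'])
p=o['eef_pos'];np.save('pics/p1.npy',p)
a=cv2.imread('pics/s1.png');b=cv2.imread('pics/w1.png')
u,v=map(int,proj('s1',(.602,-.195,.13)))
u2,v2=map(int,proj('w1',(.602,-.195,.13)))
print(u,v,u2,v2)
x0,y0=max(u-50,0),max(v-60,0);A=cv2.resize(a[y0:y0+150,x0:x0+100],None,fx=4,fy=4)
x1,y1=max(u2-50,0),max(v2-90,0);B=cv2.resize(b[y1:y1+150,x1:x1+100],None,fx=4,fy=4)
print(x0,y0,x1,y1,A.shape,B.shape)
h=min(A.shape[0],B.shape[0]);cv2.imwrite('pics/c3.png',cv2.convertScaleAbs(np.hstack([A[:h],B[:h]]),alpha=1.3,beta=15))
```

```text
[ 0.60179614 -0.19179121  0.22837816] [-6.34019499e-04  9.99215730e-01  3.95917935e-02  1.13136120e-04] [-0.16593192  0.20141784  0.39259599]
392 284 285 216
342 224 235 126 (600, 400, 3) (600, 400, 3)
```

View pics/c3.png

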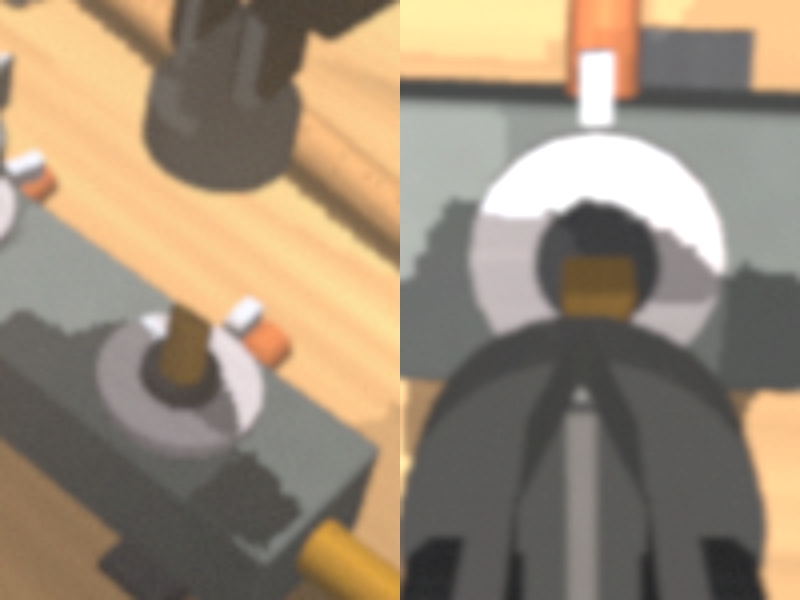

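The wrist crop shows the spindle flat's top edge centred at about (599,292) in the crop, the flat level in the image, the nose line at x≈582, the skirt's lower front edge at y≈318 and the disc between x = 470 and 725. The side crop shows the skirt bottom from x = 143 to 300, with its lowest point at y≈192. I'll work out the relative offset from these.

Run:
```python
from fit import *
p=np.load('pics/p1.npy');yaw=.079
W=lambda x,y:(235+(x-400)/4-.5,126+y/4-.5)
S=lambda x,y:(342+x/4-.5,224+y/4-.5)
print('nose',ray('w1',W(582,397),.225),'skirt front bottom',ray('w1',W(583,318),.179))
print('flat top edge',ray('w1',W(599.5,292),.094),'flat base edge',ray('w1',W(599.5,258),.064),'disc ctr y',ray('w1',W(597.5,255),.058),'disc front',ray('w1',W(597.5,133),.058))
print('flat corners',ray('w1',W(562,257.5),.064),ray('w1',W(637,257.5),.064),'lug',ray('w1',W(597,90),.06))
def ext(f,r,z0,xy):
    P=circ(r,0)/1000+[xy[0],xy[1],z0];q=np.array([proj(f,a) for a in P]);return q.min(0)+.5,q.max(0)+.5
def show(f,x0,y0,e,off=0): print([np.round(((a-[x0,y0])*4+[off,0])) for a in e])
print('side skirt bottom pred');show('s1',342,224,ext('s1',24,.179,p))
print('side disc pred');show('s1',342,224,ext('s1',30,.058,(.602,-.195)))
print('wrist skirt bottom/top pred');show('w1',235,126,ext('w1',24,.179,p),400);show('w1',235,126,ext('w1',24,.199,p),400)
print('wrist disc pred');show('w1',235,126,ext('w1',30,.058,(.602,-.195)),400)
# top view remeasure
print('top disc',ray('top0',(391.8-.5,208.9-.5),.058),'lug',ray('top0',(389.1,189.6),.06))
im=cv2.imread('pics/s1.png');g=cv2.imread('pics/w1.png')
# jacobian side: px(x4) per mm
for d in np.eye(3)*.001: print((proj('s1',p*[1,1,0]+[0,0,.179]+d)-proj('s1',p*[1,1,0]+[0,0,.179]))*4)
```

```text
nose [ 0.63047429 -0.18908904  0.225     ] skirt front bottom [ 0.62503133 -0.18960946  0.179     ]
flat top edge [ 0.60523237 -0.19454971  0.094     ] flat base edge [ 0.60489841 -0.19494086  0.064     ] disc ctr y [ 0.60407617 -0.19461412  0.058     ] disc front [ 0.63239025 -0.1922993   0.058     ]
flat corners [ 0.60434682 -0.18640415  0.064     ] [ 0.60568409 -0.20345781  0.064     ] lug [ 0.64222234 -0.1913626   0.06      ]
side skirt bottom pred
[array([143.,  87.]), array([294., 192.])]
side disc pred
[array([ 96., 315.]), array([264., 449.])]
wrist skirt bottom/top pred
[array([418., 314.]), array([753., 623.])]
[array([399., 360.]), array([773., 700.])]
wrist disc pred
[array([470., 135.]), array([727., 385.])]
top disc [ 0.60339247 -0.19401988  0.058     ] lug [ 0.64258236 -0.1905799   0.06      ]
[ 2.01840584 -1.42475988]
[-2.42277655 -1.66813421]
[ 0.42480251 -2.20376635]
```

Both cameras agree: the spindle is at about (0.6024, -0.195) with yaw about 0.08, and the held knob is at about (0.601, -0.1915) with yaw about 0.08. I'll shift by (+1.5, -3.5) mm and descend to just above the tip.

jog_arm(
  deltas=[
    [0.0015,-0.0035,0,0,0,0,0],
    [0,0,-0.02,0,0,0,0],
    [0,0,-0.03,0,0,0,0],
    [0,0,-0.02,0,0,0,0],
    [0,0,-0.01,0,0,0,0],
    [0,0,0,0,0,0,0],
    [0,0,0,0,0,0,0],
  ],
  newtons=80,
)

```text
t: 6.55
eef_pos: [0.6036, -0.1979, 0.1492]
tool_rot: [0.0, 0.999, 0.038, 0.001]
contact_force: [0.4, -0.1, 0.2]
gripper_width: 0.141
grasp_force: 83.4
```

Run:
```python
from fit import *
snap('side','s2');o=bot.get_obs();print(o['eef_pos'],o['contact_force'])
a=cv2.imread('pics/s2.png');u,v=map(int,proj('s2',(.602,-.195,.1)));x0,y0=u-50,v-50;print(x0,y0)
s2=cv2.imread('pics/s2.png')[y0:y0+100,x0:x0+100]
cv2.imwrite('pics/c4.png',cv2.convertScaleAbs(cv2.resize(s2,None,fx=6,fy=6,interpolation=cv2.INTER_CUBIC),alpha=1.5,beta=20))
```

```text
[ 0.60386497 -0.19808116  0.14962896] [ 0.30875464 -0.54119313 -0.39065552]
340 249
```

View pics/c4.png

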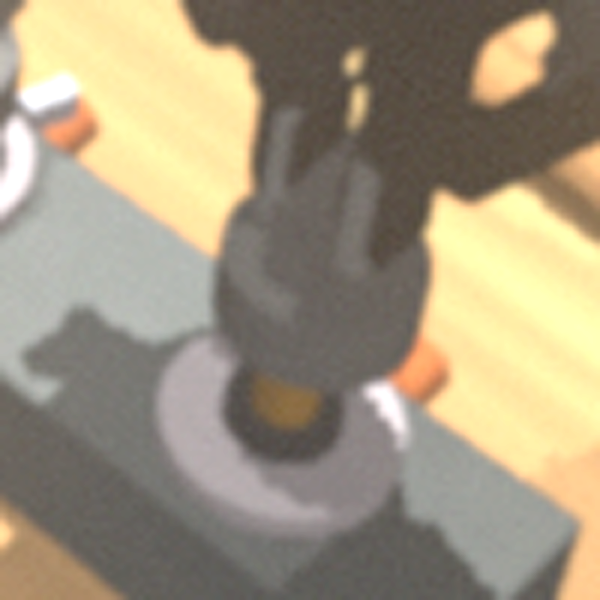

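The skirt sits just above the spindle. In the crop it spans x = 215 to 430, with its bottom at y≈390, and the disc spans x = 157 to 403. I'll compare these with the prediction, and average the TCP reading to remove noise.

Run:
```python
from fit import *
def ext(r,z0,xy):
    P=circ(r,0)/1000+[xy[0],xy[1],z0];q=np.array([proj('s2',a) for a in P])+.5-[340,249];return np.round(q.min(0)*6),np.round(q.max(0)*6)
for z in(.1,.120): print(z,ext(24,z,(.6024,-.195)),ext(24,z,(.6024,-.198)))
print('disc',ext(30,.058,(.6024,-.195)))
O=[]
for i in range(6): snap('wrist','w2');o=bot.get_obs();O.append(np.r_[o['eef_pos'],o['t']])
print(np.round(O,4))
b=cv2.imread('pics/w2.png')[100:250,185:385];cv2.imwrite('pics/c5.png',cv2.convertScaleAbs(cv2.resize(b,None,fx=4,fy=4,interpolation=cv2.INTER_CUBIC),alpha=1.5,beta=20))
```

```text
0.1 (array([200., 227.]), array([410., 387.])) (array([210., 234.]), array([421., 395.]))
0.12 (array([209., 169.]), array([424., 329.])) (array([219., 176.]), array([434., 338.]))
disc (array([157., 321.]), array([409., 522.]))
[[ 0.6039 -0.1982  0.1497  6.65  ]
 [ 0.6037 -0.1982  0.1497  6.7   ]
 [ 0.6036 -0.1982  0.1495  6.75  ]
 [ 0.6034 -0.1982  0.1493  6.8   ]
 [ 0.6033 -0.1982  0.1491  6.85  ]
 [ 0.6031 -0.1982  0.1489  6.9   ]]
```

View pics/c5.png

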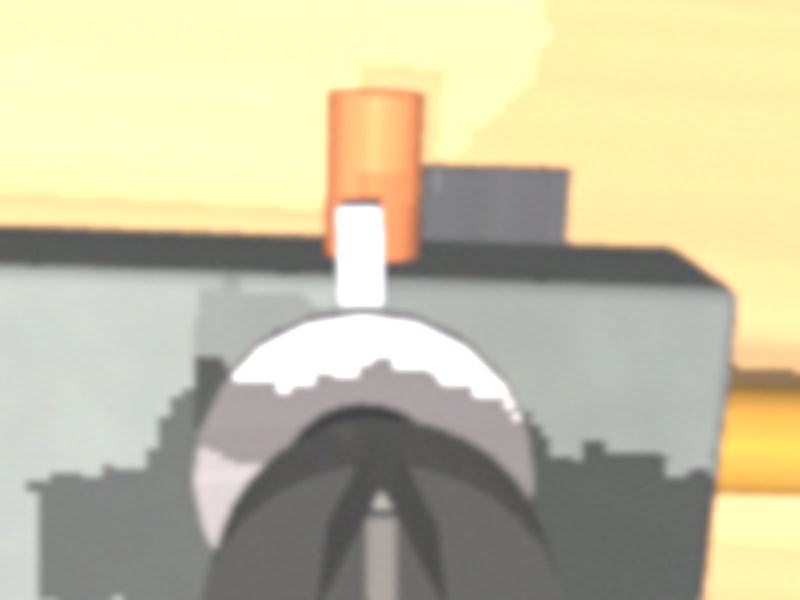

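The wrist crop now shows the nose line at x≈380, the disc centred at about 365, its front edge at y≈313, and the skirt's bottom front edge at y≈408.

Run:
```python
from h import *
W=lambda x,y:(185+x/4-.5,100+y/4-.5)
print('nose',ray('w2',W(380,492),.146),'skirt front',ray('w2',W(365,406),.0995))
a,b=ray('w2',W(193,480),.058),ray('w2',W(537,480),.058);print('disc',(a+b)/2,np.linalg.norm(a-b),'front',ray('w2',W(364,313),.058),'lug',ray('w2',W(360,255),.06))
print(bot.get_obs()['tool_rot'])
```

```text
nose [ 0.63303482 -0.19524088  0.146     ] skirt front [ 0.62862973 -0.19347605  0.0995    ]
disc [ 0.60329533 -0.19479747  0.058     ] 0.0599403220443328 front [ 0.63282952 -0.19252271  0.058     ] lug [ 0.64284383 -0.1911805   0.06      ]
[1.67929931e-04 9.99285768e-01 3.77845845e-02 5.00699754e-04]
```

The knob axis is about 2.3 mm too far in -y. I'll correct that and descend gently, watching the force.

jog_arm(
  deltas=[
    [-0.0005,0.0023,0,0,0,0,0],
    [0,0,-0.003,0,0,0,0],
    [0,0,-0.003,0,0,0,0],
    [0,0,-0.002,0,0,0,0],
    [0,0,-0.002,0,0,0,0],
    [0,0,-0.001,0,0,0,0],
    [0,0,0,0,0,0,0],
  ],
)

```text
t: 7.6
eef_pos: [0.6023, -0.1958, 0.1371]
tool_rot: [-0.0, 0.999, 0.038, -0.0]
contact_force: [-0.4, 0.0, -1.2]
gripper_width: 0.142
grasp_force: 83.4
```

There's no force 6 mm below the expected contact height, so the bore is over the spindle. I'll continue down.

jog_arm(
  deltas=[
    [0,0,-0.002,0,0,0,0],
    [0,0,-0.002,0,0,0,0],
    [0,0,-0.002,0,0,0,0],
    [0,0,-0.002,0,0,0,0],
    [0,0,0,0,0,0,0],
  ],
)

```text
t: 8.1
eef_pos: [0.6021, -0.1957, 0.1289]
tool_rot: [-0.0, 0.999, 0.038, -0.0]
contact_force: [-0.6, 0.3, -0.8]
gripper_width: 0.143
grasp_force: 83.4
```

jog_arm(
  deltas=[
    [0,0,-0.001,0,0,0,0],
    [0,0,-0.001,0,0,0,0],
    [0,0,-0.001,0,0,0,0],
    [0,0,0,0,0,0,0],
    [0,0,0,0,0,0,0],
  ],
)

```text
t: 8.6
eef_pos: [0.6025, -0.1958, 0.1266]
tool_rot: [0.0, 0.999, 0.038, 0.0]
contact_force: [-0.7, 0.7, 2.8]
gripper_width: 0.14
grasp_force: 83.8
```

Contact came at z≈0.127, as predicted for fully home, with the 3 N spring onset. Next I'll press further.

jog_arm(
  deltas=[
    [0,0,-0.001,0,0,0,0],
    [0,0,-0.001,0,0,0,0],
    [0,0,-0.001,0,0,0,0],
    [0,0,-0.001,0,0,0,0],
    [0,0,-0.001,0,0,0,0],
    [0,0,-0.001,0,0,0,0],
    [0,0,-0.001,0,0,0,0],
    [0,0,0,0,0,0,0],
    [0,0,0,0,0,0,0],
    [0,0,0,0,0,0,0],
  ],
)

```text
t: 9.6
eef_pos: [0.6025, -0.1958, 0.1197]
tool_rot: [0.0, 0.999, 0.038, 0.0]
contact_force: [-1.6, -0.1, 6.2]
gripper_width: 0.138
grasp_force: 84.8
```

Run:
```python
from h import *
snap('side','s3');snap('wrist','w3')
for i in range(4): bot.read_camera('top')
o=bot.get_obs();print(o['eef_pos'],o['contact_force'],o['torque'],o['grasp_force'],o['tool_rot'])
u,v=map(int,proj('s3',(.602,-.195,.1)));a=cv2.imread('pics/s3.png')[v-50:v+50,u-33:u+33];b=cv2.imread('pics/w3.png')[100:250,235:335]
f=lambda i,s:cv2.convertScaleAbs(cv2.resize(i,None,fx=s,fy=s,interpolation=cv2.INTER_CUBIC),alpha=1.5,beta=20)
cv2.imwrite('pics/c6.png',np.hstack([f(a,6),f(b,4)]))
```

```text
[ 0.60255528 -0.19581428  0.11969328] [-1.30209047  0.1469181   6.7639725 ] [ 0.10684288  0.40674994 -0.01109652] 84.81933832168579 [7.65746963e-05 9.99282910e-01 3.78631158e-02 2.10158427e-04]
```

View pics/c6.png

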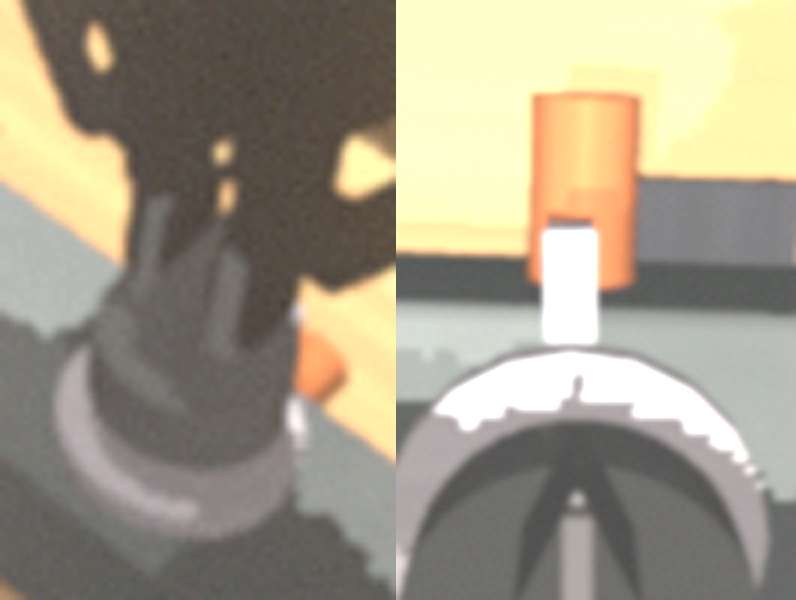

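The side crop shows the skirt low over the disc and concentric with it. In the wrist crop the nose, at x≈577, lines up with the lug at 571. The 6.5 N reading matches about 7 mm of spring travel, so I'm handing in while holding.

```bash
python3 -c "
from station import bot
print(bot.hand_in())"
```

```text
the job is handed in; nothing more can be done
None
```

I handed the job in with the knob fully home on the bare valve's spindle and the gripper still holding it about 7 mm down (6.5 N measured, 85 N grip); the hand-in call gave no verdict.

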